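# Torque up a coaxial port until the slip clutch gives

### The arm

A 6-joint arm with a two-finger parallel gripper is mounted at the origin on the work surface. World frame = base frame: x ahead of the robot, y to its left, z up, the work surface at z = 0. Lengths are in m, angles in rad, forces in N, time in s.
With the tool pointing down it reaches from about 0.35 to 1 m from the base axis. Payload 7.1 kg.
Tool frame: the origin (TCP) lies between the finger pads; the fingertips stand 19 mm ahead of it and the grasp point (between the pads) is the TCP; z points along the fingers, y is the line along which they close (so a half turn about z gives the same grasp; the last joint's range is limited). The gripper opens to 85 mm and grips with 20 to 120 N. Pads are 22 mm wide; open, the fingers measure 114 mm over their backs; the gripper's body (76 mm by 85 mm) begins 54 mm behind the grasp point. The pads swing forward as they close: fully open they stand 13 mm farther back than shut.
Start: joints at [-1.162, 0.423, 1.63, -0, 1.089, -0.019], TCP at [0.259, -0.569, 0.25] pointing down, gripper open.
Joint ranges: [-3, 3], [-0.9, 2.11], [0.09, 2.58], [-1.31, 4.45], [0.11, 2.69], [-2.54, 2.54]. Speed limits (rad/s): [2.39, 2.39, 3.01, 3.14, 3.14, 3.14].

### API

Orientations are given as a rotation vector (axis times angle).
In Python, from station import observe, cams, workorder gives the robot as it stands.
- The arm moves only by the tool carry_out, never from a script. Its argument "moves" is a list of rows, each an object with "delta_pos": the shift along the world's x, y, z in m, a list of three; "rot": the turn, a rotation vector about the world's x, y, z in rad, a list of three; "jaw": the opening, from 0 (shut) to 1 (fully open). In form: [{"delta_pos": [dx, dy, dz], "rot": [ax, ay, az], "jaw": jaw}, ...]. A call has exactly 5 rows; each row is the pose to reach, as a shift and turn from the pose commanded when the call began; what a row does not reach only later rows make up. A row lasts 1/10 s, in which the tool goes at most 50 mm and 8.59 degrees, less where a joint would pass 70% of its speed; a pose out of reach is approached as far as the arm can. A call with a gripper value outside its range is refused whole. The fingers move at their own pace and stop on an object; the grip force is fixed at half the most. Time passes only in rows, so rows that repeat a pose let the fingers close, or fill a call up. It gives the time, the measured TCP pose, the force, the opening and the grip force at its end, in the units of the state.
- observe(): the state, without advancing time (a new reading comes with each control period).
- cams.camera(name): name is "side" or "top" or "wrist"; returns a dict with "frame" (400x640x3 uint8, red, green, blue), "K" (3x3 intrinsics, pixels), "k1" (the pictures are not rectified: a ray, as slopes to the right and down, at radius r is drawn at 1 + k1 r^2 times it, then the intrinsics apply), "R" (3x3) and "t" (3): a world point X has camera coordinates R X + t; the wrist camera has in their place "hand_eye" (4x4, takes a point from camera to tool coordinates, whose origin is the TCP and whose axes are the flange's). Camera axes: x right, y down, z forward; pixel columns grow to the right and rows downward; lengths in m; the calibration is good to about 2 mm. A picture is of the moment at which its call begins: read the wrist's pose just before it. There is no depth.
- workorder.hand_in(): hands the job in; it is judged then, once.
The state is a dict: "t": time; "joint_positions": joint angles; "qvel": joint speeds; "joint_efforts": joint torques, N m; "ee_pos": TCP position; "ee_rot": TCP orientation; "contact_force": force on the tool from outside, world axes, zero at the start; "wrist_torque": the same for the moment, N m; "opening": opening from 0.0 (shut) to 1.0 (fully open); "grasp_force": force on a finger pad.
Only numpy, scipy, OpenCV 4.12 (cv2) and the standard library are available. Lean on these libraries where they do the work, as an engineer would, in place of code of your own. Each camera call takes 0.05 s, during which the arm holds its last target. There are 200 camera calls.

### The job

One of the test ports on the bench has a torque-limiting cap: the tall black bar grip standing on a wide ribbed steel collar. Its nut is only part-way screwed on: grip the bar and turn it clockwise (seen from above) until the nut is fully home, then keep turning until the slip clutch has clearly given, by a good 15 degrees or more, and let go. Leave the small attenuator knob (the low bar knob with no steel collar) at its setting.

Things in the scene. Friction and masses are not known exactly. Their poses are not given: they have to be found in the camera images.
- cap_grip (a point): Point on the torque cap's turning axis, 78 mm above the bench, turning with it: x along the bar to its white line, y across it, z up. Black bar 44 mm long, 13 thick, from 52 to 92 mm high, on a black disc 28 mm across (44 to 52 mm); below it the ribbed steel nut, 44 mm across (32 to 44 mm), on a fixed square stand 70 mm wide, 26 high. Two like stands nearby; which is where varies.
- coupling_nut (a joint): Turn of the steel nut under the cap in rad, clockwise from above positive. Starts at 0.1 to 0.6; fully home at a hard stop at 1.0, where the black line on its top meets the black line on the stand. Turns easily (0.02 N m), carried along by the cap.
- torque_cap (a joint): Clutch slip of cap against nut in rad, clockwise positive: 0 at the start (white line over the nut's black line) and while the nut turns. With the nut home, turning on slips it at a steady 0.12 N m; it stays where left and more slip does no harm. The bar must turn by (1.0 - nut) plus the slip, 1.2 rad at most for 0.3 of slip: one grasp.
- attenuator (a joint): Turn of the attenuator knob in rad, 0 at the start; leave it alone. Black bar knob 32 mm long, 11 thick, top only 57 mm above the bench, on a like stand with tick marks and no steel nut. The third stand has a round steel screw cap 38 mm across, 66 mm high.
Mind the look-alikes: they are no part of the job. What is shaped like the part that bears cap_grip but blue or brown is not meant.

How it is judged:
By the outcome, as a careful person would: the job done as asked, in the order asked, and still so for the second after the job is handed in, with the robot touching nothing.
It also fails if it takes over 32 s, if anything falls off the work surface, if the arm or the gripper's body presses on something with over 40 N, if the wrist force passes 120 N, or if a joint passes its speed limit or range.

## Working session

There is one attempt and no reset: what is moved stays moved. The work goes in short steps, Python scripts to look and compute and a tool call to move; the robot and the scene stay as the last step left them, time stands still between calls to the robot, and variables do not carry over. Pictures are saved under pics/ and viewed, at most 10 in all, crops included, and the job is handed in when it is done.

Besides the shell and the picture viewer there is one more tool, called as name([rows], argument=value, ...), one row to a line, values as JSON. carry_out: Moves the arm, as the interface text tells. Its arguments: {"type":"object","properties":{"moves":{"type":"array","items":{"type":"object","properties":{"delta_pos":{"type":"array","items":{"type":"number"}},"rot":{"type":"array","items":{"type":"number"}},"jaw":{"type":"number"}}}}},"required":["moves"]}

```bash
mkdir -p pics
cat > h.py <<'E'
import numpy as np, cv2
from station import observe, cams, workorder
from scipy.spatial.transform import Rotation as Ro
def pose(s): 
    r=np.array(s["ee_rot"]); return (Ro.from_rotvec(r) if r.shape==(3,) else Ro.from_matrix(r)), np.array(s["ee_pos"])
def ray(c,uv,s=None):
    K=c["K"]; d=np.array([(uv[0]-K[0][2])/K[0][0],(uv[1]-K[1][2])/K[1][1]]); x=d.copy()
    for _ in range(20): x=d/(1+c["k1"]*(x@x))
    v=np.array([*x,1.])
    if "R" in c: R=np.array(c["R"]); return -R.T@np.array(c["t"]), R.T@v
    H=np.array(c["hand_eye"]); q,p=pose(s)
    return q.apply(H[:3,3])+p, q.apply(H[:3,:3]@v)
def onz(c,uv,z,s=None):
    o,d=ray(c,uv,s); return o+d*(z-o[2])/d[2]
def snap(n,f):
    s=observe(); c=cams.camera(n); cv2.imwrite("pics/"+f,c["frame"][:,:,::-1]); np.save("pics/"+f+".npy",{"c":c,"s":s},allow_pickle=True); return c,s
def load(f):
    a=np.load("pics/"+f+".npy",allow_pickle=True).item(); return a["c"],a["s"]
E
python3 - <<'E'
from h import *
c,s=snap("top","top1.png"); snap("side","side1.png"); print(s["ee_rot"],s["ee_pos"],s["t"],s["opening"])
E
```

```text
[-3.06847585e+00 -6.66615216e-01  4.97420131e-04] [ 0.25911192 -0.56817365  0.24951894] 0.0 0.9988678652434483
```

View pics/top1.png

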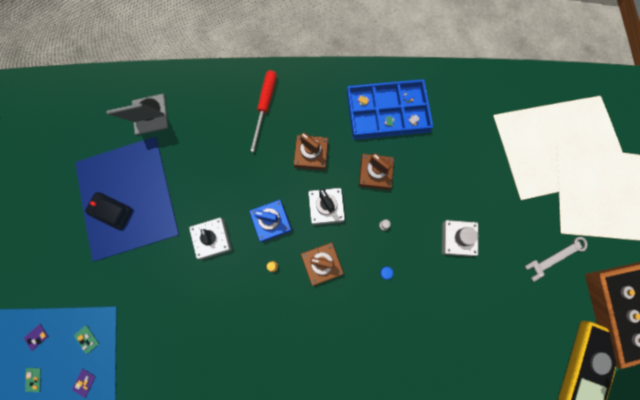

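View pics/side1.png

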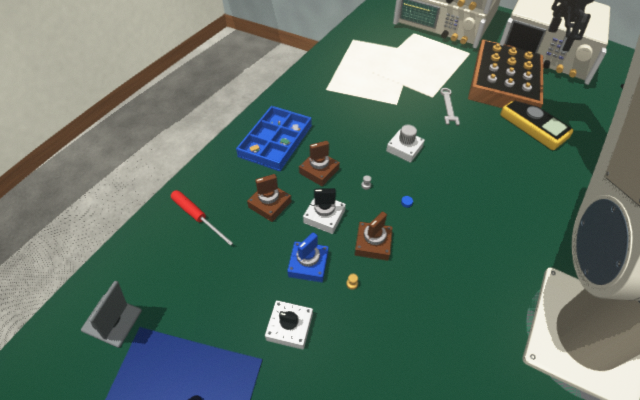

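The target is the white stand with the black tall bar, at top (327,206) and side (324,205). The attenuator is at top (209,238) and the round steel cap at (461,238). The blue and brown ones are decoys.

Run:
```python
from h import *
for f,uvs in (("top1.png",{"tgt":(327,206),"blue":(270,220),"brA":(377,171),"brB":(322,264),"brC":(311,152)}),("side1.png",{"tgt":(324,211)})):
    c,s=load(f)
    for k,uv in uvs.items(): print(f,k,onz(c,uv,0.026).round(4))
    # white stand
    hsv=cv2.cvtColor(c["frame"],cv2.COLOR_RGB2HSV); m=((hsv[...,1]<60)&(hsv[...,2]>140)).astype(np.uint8)
    x,y=map(int,uvs["tgt"]); roi=np.zeros_like(m); roi[y-30:y+30,x-30:x+30]=1
    cs,_=cv2.findContours(m*roi,0,2); k=max(cs,key=cv2.contourArea); b=cv2.boxPoints(cv2.minAreaRect(k))
    P=np.array([onz(c,p,0.026) for p in b]); print(b.round(1).tolist(),P.round(4).tolist(),P.mean(0),np.linalg.norm(np.diff(P,axis=0),axis=1))
c,_=load("top1.png"); s=c["frame"][165:250,285:370]; s=cv2.resize(s[:,:,::-1],None,fx=6,fy=6,interpolation=2); cv2.imwrite("pics/tc.png",s)
print("cam",ray(c,(320,200)))
```

```text
top1.png tgt [0.5685 0.0044 0.026 ]
top1.png blue [0.5393 0.125  0.026 ]
top1.png brA [ 0.6451 -0.1052  0.026 ]
top1.png brB [0.4466 0.0161 0.026 ]
top1.png brC [0.6895 0.0381 0.026 ]
[[307.3999938964844, 190.5], [340.70001220703125, 187.0], [344.20001220703125, 219.8000030517578], [310.8999938964844, 223.3000030517578]] [[0.6027, 0.046, 0.026], [0.6099, -0.0256, 0.026], [0.5384, -0.0315, 0.026], [0.5316, 0.0388, 0.026]] [0.57064088 0.00691096 0.026     ] [0.07191646 0.07169417 0.0706295 ]
side1.png tgt [0.5699 0.0104 0.026 ]
[[300.20001220703125, 220.60000610351562], [316.0, 189.0], [345.20001220703125, 203.60000610351562], [329.3999938964844, 235.1999969482422]] [[0.6008, 0.0573, 0.026], [0.6154, -0.0337, 0.026], [0.5398, -0.0301, 0.026], [0.53, 0.0584, 0.026]] [0.57150493 0.01298146 0.026     ] [0.09225233 0.07572821 0.08903856]
cam (array([0.41709839, 0.0174495 , 0.79126024]), array([ 0.21020644,  0.00221381, -0.97776917]))
```

View pics/tc.png

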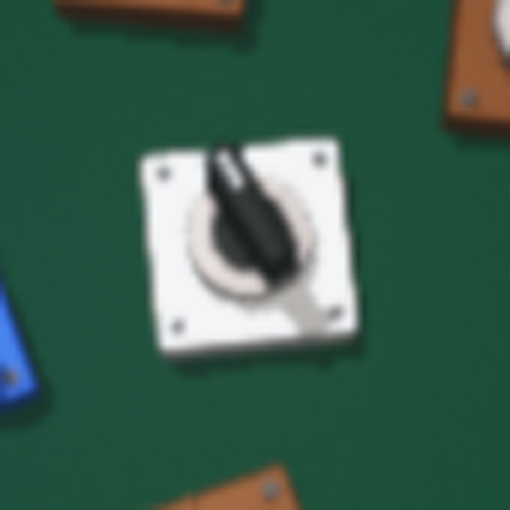

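carry_out([
  {"delta_pos": [0.022,0.04,0],"rot": [0,0,0.14],"jaw": 1},
  {"delta_pos": [0.044,0.08,0],"rot": [0,0,0.28],"jaw": 1},
  {"delta_pos": [0.066,0.12,0],"rot": [0,0,0.42],"jaw": 1},
  {"delta_pos": [0.088,0.16,0],"rot": [0,0,0.56],"jaw": 1},
  {"delta_pos": [0.11,0.2,0],"rot": [0,0,0.7],"jaw": 1},
])

```text
t: 0.6
ee_pos: [0.3697, -0.3669, 0.2501]
ee_rot: [-2.65, -1.686, 0.0]
contact_force: [0.6, -0.1, 0.6]
opening: 1.003
grasp_force: 0.0
```

carry_out([
  {"delta_pos": [0.022,0.04,0],"rot": [0,0,0.14],"jaw": 1},
  {"delta_pos": [0.044,0.08,0],"rot": [0,0,0.28],"jaw": 1},
  {"delta_pos": [0.066,0.12,0],"rot": [0,0,0.42],"jaw": 1},
  {"delta_pos": [0.088,0.16,0],"rot": [0,0,0.56],"jaw": 1},
  {"delta_pos": [0.11,0.2,0],"rot": [0,0,0.7],"jaw": 1},
])

```text
t: 1.1
ee_pos: [0.4797, -0.1668, 0.2502]
ee_rot: [-1.911, -2.493, 0.0]
contact_force: [0.4, -0.8, 0.6]
opening: 0.997
grasp_force: 0.0
```

carry_out([
  {"delta_pos": [0.018,0.035,0],"rot": [0,0,0.14],"jaw": 1},
  {"delta_pos": [0.036,0.07,0],"rot": [0,0,0.28],"jaw": 1},
  {"delta_pos": [0.054,0.105,0],"rot": [0,0,0.42],"jaw": 1},
  {"delta_pos": [0.072,0.14,0],"rot": [0,0,0.56],"jaw": 1},
  {"delta_pos": [0.09,0.175,0],"rot": [0,0,0.7],"jaw": 1},
])

```text
t: 1.6
ee_pos: [0.5696, 0.008, 0.2501]
ee_rot: [-0.94, -2.997, 0.0]
contact_force: [1.3, -1.0, -0.2]
opening: 1.0
grasp_force: 0.0
```

carry_out([
  {"delta_pos": [0,0,0],"rot": [0,0,0.14],"jaw": 1},
  {"delta_pos": [0,0,0],"rot": [0,0,0.28],"jaw": 1},
  {"delta_pos": [0,0,0],"rot": [0,0,0.42],"jaw": 1},
  {"delta_pos": [0,0,0],"rot": [0,0,0.56],"jaw": 1},
  {"delta_pos": [0,0,0],"rot": [0,0,0.7],"jaw": 1},
])

```text
t: 2.1
ee_pos: [0.569, 0.0064, 0.2499]
ee_rot: [0.145, -3.137, -0.0]
contact_force: [0.3, 0.4, 0.4]
opening: 1.001
grasp_force: 0.0
```

carry_out([
  {"delta_pos": [0,0,0],"rot": [0,0,0.12],"jaw": 1},
  {"delta_pos": [0,0,0],"rot": [0,0,0.24],"jaw": 1},
  {"delta_pos": [0,0,0],"rot": [0,0,0.34],"jaw": 1},
  {"delta_pos": [0,0,0],"rot": [0,0,0.34],"jaw": 1},
  {"delta_pos": [0,0,0],"rot": [0,0,0.34],"jaw": 1},
])

```text
t: 2.6
ee_pos: [0.5691, 0.0064, 0.2501]
ee_rot: [0.66, -3.071, -0.0]
contact_force: [-0.4, 0.1, 0.3]
opening: 1.001
grasp_force: 0.0
```

Run:
```python
from h import *
c,s=snap("wrist","w1.png"); q,p=pose(s); print(s["t"],p,q.as_matrix().round(3),np.round(s["joint_positions"],3)); print(np.round(c["hand_eye"],3))
```

```text
2.6 [0.56913355 0.0063516  0.25007449] [[-0.912 -0.411 -0.001]
 [-0.411  0.912 -0.   ]
 [ 0.     0.    -1.   ]] [-0.01   0.342  1.755 -0.     1.045 -2.004]
[[ 0.    -0.955 -0.298  0.077]
 [ 1.    -0.     0.001 -0.001]
 [-0.001 -0.298  0.955 -0.124]
 [ 0.     0.     0.     1.   ]]
```

View pics/w1.png

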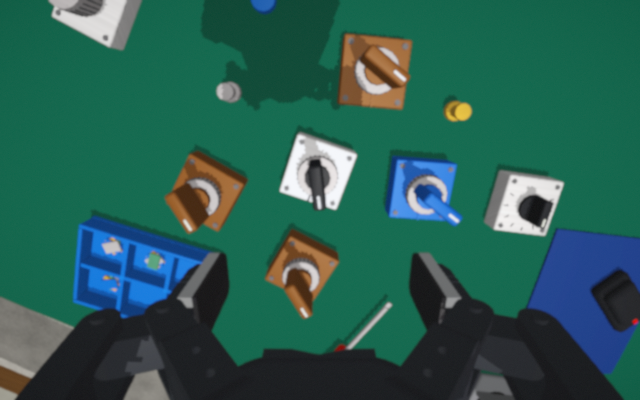

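The wrist view shows the target at (318,172), its bar pointing roughly down the image to (320,208).

Run:
```python
from h import *
c,s=load("w1.png"); f=c["frame"][125:220,270:365]; cv2.imwrite("pics/wc.png",cv2.resize(f[:,:,::-1],None,fx=6,fy=6,interpolation=2))
hsv=cv2.cvtColor(c["frame"],cv2.COLOR_RGB2HSV); m=((hsv[...,1]<60)&(hsv[...,2]>140)).astype(np.uint8)
roi=np.zeros_like(m); roi[125:215,270:365]=1
k=max(cv2.findContours(m*roi,0,2)[0],key=cv2.contourArea); b=cv2.boxPoints(cv2.minAreaRect(k)); P=np.array([onz(c,p,.026,s) for p in b])
print(b.round(1).tolist(),P.round(4).tolist(),P.mean(0),np.linalg.norm(np.diff(P,axis=0),axis=1))
```

```text
[[277.5, 191.5], [297.20001220703125, 132.39999389648438], [357.79998779296875, 152.60000610351562], [338.1000061035156, 211.6999969482422]] [[0.6117, -0.0272, 0.026], [0.5404, -0.033, 0.026], [0.5331, 0.0374, 0.026], [0.6054, 0.0473, 0.026]] [0.57264913 0.00611183 0.026     ] [0.07156494 0.0707146  0.07300493]
```

View pics/wc.png

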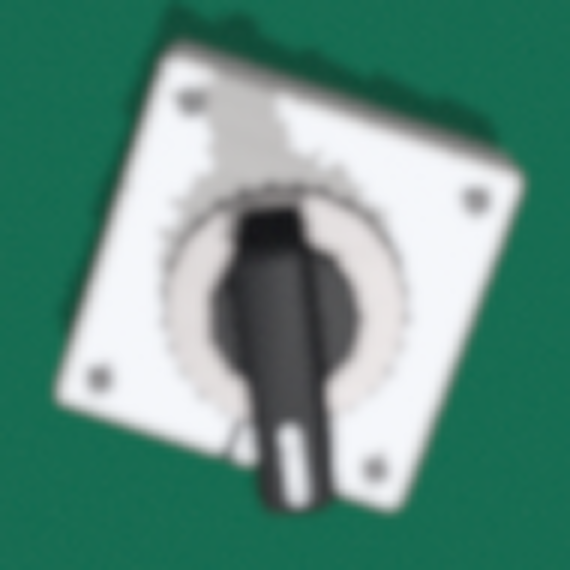

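The bar's top face runs from crop (268,250) to (298,510), with the white line at (286,430)–(302,505). The stand's home mark is at about crop (238,440).

Run:
```python
from h import *
c,s=load("w1.png"); g=lambda u,v,z:onz(c,(270+u/6,125+v/6),z,s)
a,b=g(268,250,.092),g(298,510,.092); d=b-a; print(a,b,(a+b)/2,np.linalg.norm(d),np.degrees(np.arctan2(d[1],d[0])))
a2,b2=g(286,430,.092),g(302,505,.092);d=b2-a2;print(a2,b2,np.degrees(np.arctan2(d[1],d[0])))
m=g(238,440,.026)-np.array([.5718,.0065,.026]); print(m,np.degrees(np.arctan2(m[1],m[0])))
```

```text
[ 0.55458376 -0.00486571  0.092     ] [0.59101427 0.01661991 0.092     ] [0.57279901 0.0058771  0.092     ] 0.04229436427393285 30.5308209054419
[0.5796529  0.00941811 0.092     ] [0.58998518 0.0168521  0.092     ] 35.73472451053737
[3.22373106e-02 3.52541711e-03 2.42861287e-17] 6.240968146469642
```

carry_out([
  {"delta_pos": [0.0035,-0.0005,-0.04],"rot": [0,0,0.12],"jaw": 1},
  {"delta_pos": [0.0035,-0.0005,-0.08],"rot": [0,0,0.12],"jaw": 1},
  {"delta_pos": [0.0035,-0.0005,-0.12],"rot": [0,0,0.12],"jaw": 1},
  {"delta_pos": [0.0035,-0.0005,-0.15],"rot": [0,0,0.12],"jaw": 1},
  {"delta_pos": [0.0035,-0.0005,-0.17],"rot": [0,0,0.12],"jaw": 1},
])

```text
t: 3.15
ee_pos: [0.5716, 0.0059, 0.0778]
ee_rot: [0.844, -3.023, -0.001]
contact_force: [-0.6, -0.0, 0.1]
opening: 0.997
grasp_force: 0.0
```

carry_out([
  {"delta_pos": [0,0,0],"rot": [0,0,0],"jaw": 0.45},
  {"delta_pos": [0,0,0],"rot": [0,0,0],"jaw": 0.45},
  {"delta_pos": [0,0,0],"rot": [0,0,0],"jaw": 0.45},
  {"delta_pos": [0,0,0],"rot": [0,0,0],"jaw": 0.45},
  {"delta_pos": [0,0,0],"rot": [0,0,0],"jaw": 0.45},
])

```text
t: 3.65
ee_pos: [0.5735, 0.0058, 0.0815]
ee_rot: [-0.847, 3.023, -0.001]
contact_force: [0.4, 0.1, -0.4]
opening: 0.45
grasp_force: 0.0
```

Run:
```python
from h import *
c,s=snap("wrist","w2.png"); print(s["t"],pose(s)[1],s["ee_rot"],s["opening"])
```

```text
3.65 [0.57346477 0.00584949 0.08146725] [-8.46530437e-01  3.02344673e+00 -8.52263064e-04] 0.4501266979218089
```

View pics/w2.png

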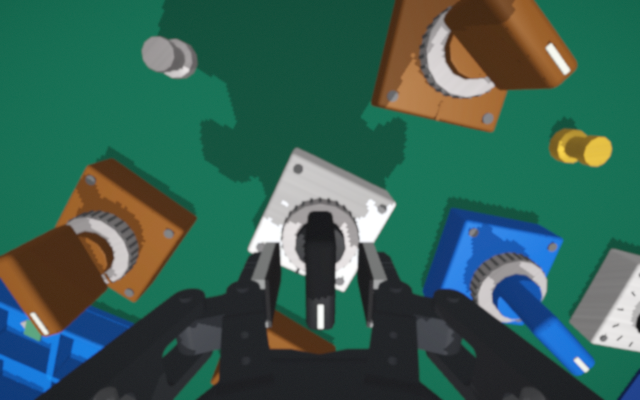

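The bar at (320,265) sits centred between the fingers at (265,280) and (377,280), and it is parallel to the pads. I'll close now.

carry_out([
  {"delta_pos": [-0.0005,0,-0.003],"rot": [0,0,0],"jaw": 0},
  {"delta_pos": [-0.0005,0,-0.003],"rot": [0,0,0],"jaw": 0},
  {"delta_pos": [-0.0005,0,-0.003],"rot": [0,0,0],"jaw": 0},
  {"delta_pos": [-0.0005,0,-0.003],"rot": [0,0,0],"jaw": 0},
  {"delta_pos": [-0.0005,0,-0.003],"rot": [0,0,0],"jaw": 0},
])

```text
t: 4.2
ee_pos: [0.5722, 0.0057, 0.0773]
ee_rot: [0.847, -3.025, 0.0]
contact_force: [-1.2, -1.1, 2.6]
opening: 0.139
grasp_force: 59.0
```

carry_out([
  {"delta_pos": [0,0,0],"rot": [0,0,-0.05],"jaw": 0},
  {"delta_pos": [0,0,0],"rot": [0,0,-0.1],"jaw": 0},
  {"delta_pos": [0,0,0],"rot": [0,0,-0.15],"jaw": 0},
  {"delta_pos": [0,0,0],"rot": [0,0,-0.2],"jaw": 0},
  {"delta_pos": [0,0,0],"rot": [0,0,-0.25],"jaw": 0},
])

```text
t: 4.7
ee_pos: [0.5721, 0.0059, 0.0773]
ee_rot: [0.46, -3.107, -0.0]
contact_force: [-0.5, -0.2, 2.6]
opening: 0.145
grasp_force: 59.1
```

```bash
python3 -c "
from h import *
s=observe(); print(s['wrist_torque'],s['contact_force'],s['grasp_force'],s['opening'],s['ee_pos'],s['ee_rot'])"
```

```text
[0.00666163 0.17224484 0.0340024 ] [-0.47266968 -0.15802488  2.59913699] 59.10044968128204 0.14549317649326612 [0.57211025 0.00594403 0.07731154] [ 4.60308672e-01 -3.10723586e+00 -2.94321444e-04]
```

Torque is only 0.03 N m, so the nut is still turning freely. I'll keep turning.

carry_out([
  {"delta_pos": [0,0,0],"rot": [0,0,-0.05],"jaw": 0},
  {"delta_pos": [0,0,0],"rot": [0,0,-0.1],"jaw": 0},
  {"delta_pos": [0,0,0],"rot": [0,0,-0.15],"jaw": 0},
  {"delta_pos": [0,0,0],"rot": [0,0,-0.2],"jaw": 0},
  {"delta_pos": [0,0,0],"rot": [0,0,-0.25],"jaw": 0},
])

```text
t: 5.2
ee_pos: [0.5721, 0.0061, 0.0773]
ee_rot: [0.07, -3.14, -0.001]
contact_force: [-1.8, 1.7, 2.2]
opening: 0.145
grasp_force: 59.1
```

```bash
python3 -c "
from h import *
s=observe(); print(s['wrist_torque'],s['grasp_force'],s['opening'],s['ee_rot'])"
```

```text
[0.26030842 0.24023691 0.0890142 ] 59.11571145057678 0.1453251222814757 [ 6.95392244e-02 -3.14037082e+00 -5.38478973e-04]
```

carry_out([
  {"delta_pos": [0,0,0],"rot": [0,0,-0.05],"jaw": 0},
  {"delta_pos": [0,0,0],"rot": [0,0,-0.1],"jaw": 0},
  {"delta_pos": [0,0,0],"rot": [0,0,-0.15],"jaw": 0},
  {"delta_pos": [0,0,0],"rot": [0,0,-0.2],"jaw": 0},
  {"delta_pos": [0,0,0],"rot": [0,0,-0.25],"jaw": 0},
])

```text
t: 5.7
ee_pos: [0.5721, 0.0063, 0.0773]
ee_rot: [-0.323, -3.125, -0.001]
contact_force: [-1.0, 1.4, 2.0]
opening: 0.142
grasp_force: 59.1
```

```bash
python3 -c "
from h import *
s=observe(); print(s['wrist_torque'],s['grasp_force'],s['opening'],s['ee_rot'])"
```

```text
[0.42720285 0.18117324 0.14079867] 59.11629796028137 0.14197153189606962 [-3.22673254e-01 -3.12451720e+00 -8.51313826e-04]
```

carry_out([
  {"delta_pos": [0,0,0],"rot": [0,0,-0.05],"jaw": 0},
  {"delta_pos": [0,0,0],"rot": [0,0,-0.1],"jaw": 0},
  {"delta_pos": [0,0,0],"rot": [0,0,-0.15],"jaw": 0},
  {"delta_pos": [0,0,0],"rot": [0,0,-0.2],"jaw": 0},
  {"delta_pos": [0,0,0],"rot": [0,0,-0.25],"jaw": 0},
])

```text
t: 6.2
ee_pos: [0.5722, 0.0065, 0.0773]
ee_rot: [-0.71, -3.06, -0.001]
contact_force: [-0.6, 3.8, 1.9]
opening: 0.144
grasp_force: 59.1
```

carry_out([
  {"delta_pos": [0,0,0],"rot": [0,0,-0.05],"jaw": 0},
  {"delta_pos": [0,0,0],"rot": [0,0,-0.1],"jaw": 0},
  {"delta_pos": [0,0,0],"rot": [0,0,-0.15],"jaw": 0},
  {"delta_pos": [0,0,0],"rot": [0,0,-0.15],"jaw": 0},
  {"delta_pos": [0,0,0],"rot": [0,0,-0.15],"jaw": 0},
])

```text
t: 6.7
ee_pos: [0.5723, 0.0066, 0.0773]
ee_rot: [-0.932, -3.0, -0.001]
contact_force: [-0.1, 5.9, 2.5]
opening: 0.143
grasp_force: 59.1
```

```bash
python3 -c "
from h import *
c,s=snap('wrist','w3.png'); print(s['t'],s['wrist_torque'],s['grasp_force'],s['opening'],s['ee_rot'],s['joint_positions'])
cv2.imwrite('pics/w3c.png',cv2.resize(c['frame'][120:340,210:430,::-1],None,fx=2.5,fy=2.5))"
```

```text
6.7 [ 1.02440405  0.13608036 -0.03618907] 59.10444438457489 0.1434336465575633 [-9.32470106e-01 -2.99971227e+00 -1.41878463e-03] [-9.80730710e-03  5.96167859e-01  1.83844324e+00  1.46073464e-03
  7.07001112e-01 -9.78946534e-01]
```

View pics/w3c.png

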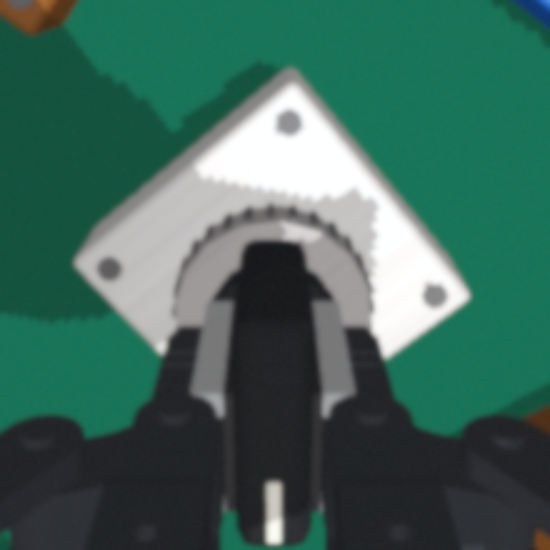

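The bar has followed the grip, with the white line at crop (273,510) and no slip in the fingers. I'll turn a bit more for margin, then release, rise and look.

carry_out([
  {"delta_pos": [0,0,0],"rot": [0,0,-0.06],"jaw": 0},
  {"delta_pos": [0,0,0],"rot": [0,0,-0.12],"jaw": 0},
  {"delta_pos": [0,0,0],"rot": [0,0,-0.18],"jaw": 0},
  {"delta_pos": [0,0,0],"rot": [0,0,-0.25],"jaw": 0},
  {"delta_pos": [0,0,0],"rot": [0,0,-0.25],"jaw": 0},
])

```text
t: 7.25
ee_pos: [0.5724, 0.0067, 0.0773]
ee_rot: [-1.302, -2.859, -0.002]
contact_force: [-0.4, 6.3, 1.4]
opening: 0.145
grasp_force: 59.0
```

```bash
python3 -c "
from h import *
s=observe(); print(s['wrist_torque'],s['contact_force'],s['ee_rot'])"
```

```text
[ 1.20452759 -0.0173584  -0.01399767] [-0.36624908  6.28423477  1.39783306] [-1.30178699e+00 -2.85890024e+00 -1.77571944e-03]
```

carry_out([
  {"delta_pos": [0,0,0],"rot": [0,0,0],"jaw": 0.5},
  {"delta_pos": [0,0,0],"rot": [0,0,0],"jaw": 0.5},
  {"delta_pos": [0,0,0],"rot": [0,0,0],"jaw": 0.5},
  {"delta_pos": [0,0,0],"rot": [0,0,0],"jaw": 0.5},
  {"delta_pos": [0,0,0.01],"rot": [0,0,0],"jaw": 0.5},
])

```text
t: 7.75
ee_pos: [0.5714, 0.0057, 0.0866]
ee_rot: [-1.3, -2.858, 0.002]
contact_force: [-0.0, -0.8, 0.2]
opening: 0.5
grasp_force: 0.0
```

carry_out([
  {"delta_pos": [0,0,0.03],"rot": [0,0,0],"jaw": 0.5},
  {"delta_pos": [0,0,0.06],"rot": [0,0,0],"jaw": 0.5},
  {"delta_pos": [0,0,0.1],"rot": [0,0,0],"jaw": 0.5},
  {"delta_pos": [0,0,0.13],"rot": [0,0,0],"jaw": 0.5},
  {"delta_pos": [0,0,0.13],"rot": [0,0,0],"jaw": 0.5},
])

```text
t: 8.25
ee_pos: [0.575, 0.0057, 0.2227]
ee_rot: [1.297, 2.852, 0.006]
contact_force: [0.6, 0.1, 0.4]
opening: 0.502
grasp_force: 0.0
```

```bash
python3 -c "
from h import *
c,s=snap('wrist','w4.png'); print(s['t'],s['ee_pos'])
cv2.imwrite('pics/w4c.png',cv2.resize(c['frame'][120:240,260:380,::-1],None,fx=5,fy=5,interpolation=2))"
```

```text
8.25 [0.5750493  0.00573875 0.22271265]
```

View pics/w4c.png

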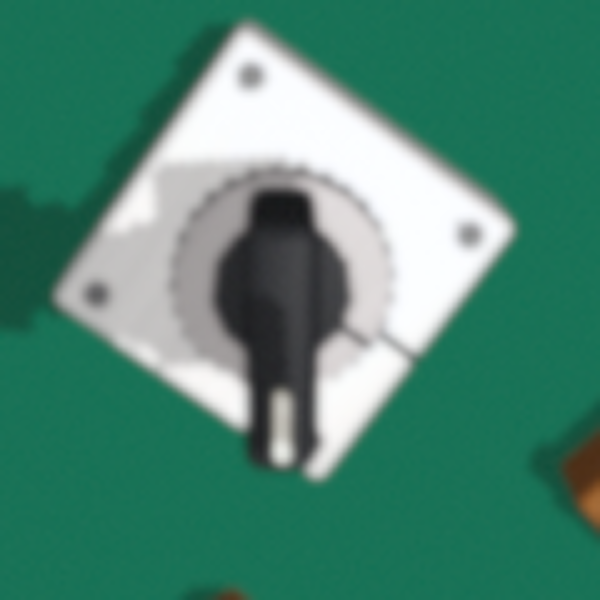

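Run:
```python
from h import *
c,s=load("w4.png"); g=lambda u,v,z:onz(c,(260+u/5,120+v/5),z,s)
A=np.array([.572,.0062])
for n,u,v,z in (("nut",366,344,.044),("stand",413,357,.026),("stand in",384,336,.026),("bar",281,460,.092)):
    p=g(u,v,z)[:2]-A; print(n,p.round(4),np.linalg.norm(p).round(4),np.degrees(np.arctan2(p[1],p[0])).round(1))
```

```text
nut [0.0217 0.0012] 0.0217 3.0
stand [0.0354 0.0023] 0.0354 3.8
stand in [0.0276 0.0017] 0.0276 3.6
bar [ 0.0134 -0.0153] 0.0204 -48.8
```

The black lines on the nut (3.0°) and stand (3.7°) meet, so the nut is home. The white line is about 52° past them, so the clutch has slipped well over 15°.

```bash
python3 -c "
from h import *
print(workorder.hand_in())"
```

```text
the job is handed in; nothing more can be done
None
```

I screwed the torque cap's nut fully home and turned on until the clutch had slipped about 50° (estimated from the wrist camera), then let go with the arm clear and handed the job in at about 8.3 s; I never went near the attenuator knob.

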